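Put the garment tracker clips on charge

ROBOT

A 6-joint arm with a two-finger parallel gripper is mounted at the origin on a cart in front of the work surface, level with it; the furniture and walls round the work are solid. World frame = base frame: x ahead of the robot, y to its left, z up, the work surface at z = 0. Lengths are in m, angles in rad, forces in N, time in s.
With the tool pointing down it reaches from about 0.25 to 0.725 m from the base axis. Payload 4 kg.
Tool frame: the origin (TCP) lies on the front face of the gripper's body, between the roots of the fingers; the fingertips stand 73 mm ahead of it and the grasp point (between the pads) lies 54 mm ahead of it; z points along the fingers, y is the line along which they close (so a half turn about z gives the same grasp; the last joint's range is limited). The gripper opens to 85 mm and grips with 20 to 120 N. Pads are 22 mm wide; open, the fingers measure 114 mm over their backs; the gripper's body (76 mm by 85 mm) begins 54 mm behind the grasp point. The pads swing forward as they close: fully open they stand 13 mm farther back than shut.
Start: joints at [-1.116, 0.241, 0.005, 1.335, 0, 1.571], TCP at [0.22, -0.449, 0.304] pointing down, gripper open.
Joint ranges: [-2.72, 2.72], [-1.05, 1.87], [-1.09, 1.28], [-1.99, 2.15], [-1.42, 1.44], [-3.14, 3.14]. Speed limits (rad/s): [2.79, 2.79, 3.14, 3.14, 3.14, 3.14].

INTERFACE

Orientations are given as a unit quaternion [x, y, z, w].
In Python, from workcell import bot gives the robot as it stands. The module is installed in compiled form; this text tells all that it offers.
- The arm moves only by the tool step_arm, never from a script. Its argument "rows" is a list of rows, each a list of 2 entries, a list of its own where there are three numbers: the shift along the tool's x, y, z in mm, then the turn about the tool's z in degrees. A call has 1 to 12 rows; each row is the pose to reach, as a shift and turn from the pose commanded when the call began, along the tool's axes at that moment; what a row does not reach only later rows make up. A row lasts 1/8 s, in which the tool goes at most 62.5 mm and 10.7 degrees, less where a joint would pass 70% of its speed; a pose out of reach is approached as far as the arm can. A call with a gripper value outside its range is refused whole. "claw" is the gripper's target within -1 to 1 (shut at 1, half-way at 0, fully open at -1), set as the call begins (left out, the last holds). The fingers move at their own pace and stop on an object; the grip force is fixed at half the most. Time passes only in rows, so rows that repeat a pose let the fingers close. It gives the time, the measured TCP pose, the force, the opening and the grip force at its end, in the units of the state.
- bot.get_obs(): the state, without advancing time (a new reading comes with each control period).
- bot.camera(name): name is "scene" or "top" or "wrist"; returns (picture, depth): 420x560x3 uint8, red, green, blue; 420x560 float32, m along the optical axis (not along the pixel's ray), 0 where there is no reading.
- bot.camera_params(name): a dict with "fx", "fy", "cx", "cy" (pixels), "pose" (4x4, takes a point from camera to world coordinates). Camera axes: x right, y up, looking along -z (the intrinsics and any distortion apply to the point x, -y, -z); pixel columns grow to the right and rows downward; lengths in m; the calibration is good to about 2 mm. The wrist camera is an equidistant fisheye: a pixel r from the principal point sees the ray r / f radians off the axis. A picture is of the moment at which its call begins: read the wrist's pose just before it. camera_params takes no time and is no camera call; for the wrist camera it gives the pose at the moment of the call.
- bot.job_done(): hands the job in; it is judged then, once.
Trained networks look in the newest picture that a camera, given by its name, has taken for a name from the list of things; names that differ only in an ending like _2 or _b are one class to them, and where a whole thing is asked for, a point or a joint stands for the part that bears it (a point fixed in the world has none). Each returns a list of dicts, best first, with "score" (0 to 1); they miss things now and then, are a little off and sometimes report something else, mostly with a low value. They report only what shows in the picture. A call takes as long as a camera call. They do not tell look-alikes from the thing itself.
- bot.trace(target, camera): "pixels" (420x560 bool, what is visible of it) and "uv" ([column, row] in pixels, amid what is visible of it).
The state is a dict: "clock": time; "joint_pos": joint angles; "joint_vel": joint speeds; "tau": joint torques, N m; "eef_pos": TCP position; "tool_rot": TCP orientation; "ft_force": force on the tool from outside, world axes, zero at the start; "ft_torque": the same for the moment, N m; "grip_width": finger opening in m; "grasp_force": force on a finger pad.
Only numpy, scipy, OpenCV 4.12 (cv2) and the standard library are available. Lean on these libraries where they do the work, as an engineer would, in place of code of your own. Each camera call takes 0.05 s, during which the arm holds its last target. There are 200 camera calls.

TASK

Put the garment tracker clips on charge: first flip the control box's toggle switch off. With it off, hang every clip that stands on the counter on the charging bar, sliding the bar through the gap in its C-shaped ring, and turn the dial to the mark with as many dots as there are clips; then flip the toggle back on. Leave the clips hanging freely and do not move the tape dispenser, the tin or the tape measure.

Things in the scene. Friction and masses are not known exactly. Their poses are not given: they have to be found in the camera images.
- bar_mid (a point): middle of the charging bar's axis: a fixed level steel rod, 10 mm in diameter, along this point's y axis, 95 mm above the counter, between two posts (22 x 14 mm, 104 mm high) centred 150 mm either side. Under it a grey base plate 80 x 340 x 12 mm high. Site x points to the rack's far side (within 0.2 rad of straight away from the robot), z up. Stands differently each time.
- clip1_ring (a point): a tracker clip (3 to 5 alike; None from the start if absent), grey, 98 mm tall: this point is the centre of its C-shaped ring, 48 mm above its underside. The hole runs along y; inner radius 14, outer 21, width 20 mm; gap on the +x side, 18 mm high. A black grip fin, 12 mm thick (x), 22 mm wide (y), rises from 21 to 50 mm above this point: grip it from above across its thickness
- clip1: the same clip, 90 g: origin at the centre of its underside, same axes, z up. It stands on its foot block, 44 x 30 mm, 29 mm high; it starts with +x within 0.6 rad of straight away from the robot. Hung on the bar, the ring's top rests on the rod and the ring's centre lies 9 mm below the rod's axis
- clip2_ring (a point): a tracker clip (3 to 5 alike; None from the start if absent), grey, 98 mm tall: this point is the centre of its C-shaped ring, 48 mm above its underside. The hole runs along y; inner radius 14, outer 21, width 20 mm; gap on the +x side, 18 mm high. A black grip fin, 12 mm thick (x), 22 mm wide (y), rises from 21 to 50 mm above this point: grip it from above across its thickness
- clip2: the same clip, 90 g: origin at the centre of its underside, same axes, z up. It stands on its foot block, 44 x 30 mm, 29 mm high; it starts with +x within 0.6 rad of straight away from the robot. Hung on the bar, the ring's top rests on the rod and the ring's centre lies 9 mm below the rod's axis
- clip3_ring (a point): a tracker clip (3 to 5 alike; None from the start if absent), grey, 98 mm tall: this point is the centre of its C-shaped ring, 48 mm above its underside. The hole runs along y; inner radius 14, outer 21, width 20 mm; gap on the +x side, 18 mm high. A black grip fin, 12 mm thick (x), 22 mm wide (y), rises from 21 to 50 mm above this point: grip it from above across its thickness
- clip3: the same clip, 90 g: origin at the centre of its underside, same axes, z up. It stands on its foot block, 44 x 30 mm, 29 mm high; it starts with +x within 0.6 rad of straight away from the robot. Hung on the bar, the ring's top rests on the rod and the ring's centre lies 9 mm below the rod's axis
- clip4_ring (a point): a tracker clip (3 to 5 alike; None from the start if absent), grey, 98 mm tall: this point is the centre of its C-shaped ring, 48 mm above its underside. The hole runs along y; inner radius 14, outer 21, width 20 mm; gap on the +x side, 18 mm high. A black grip fin, 12 mm thick (x), 22 mm wide (y), rises from 21 to 50 mm above this point: grip it from above across its thickness
- clip4: the same clip, 90 g: origin at the centre of its underside, same axes, z up. It stands on its foot block, 44 x 30 mm, 29 mm high; it starts with +x within 0.6 rad of straight away from the robot. Hung on the bar, the ring's top rests on the rod and the ring's centre lies 9 mm below the rod's axis
- clip5_ring (a point): a tracker clip (3 to 5 alike; None from the start if absent), grey, 98 mm tall: this point is the centre of its C-shaped ring, 48 mm above its underside. The hole runs along y; inner radius 14, outer 21, width 20 mm; gap on the +x side, 18 mm high. A black grip fin, 12 mm thick (x), 22 mm wide (y), rises from 21 to 50 mm above this point: grip it from above across its thickness
- clip5: the same clip, 90 g: origin at the centre of its underside, same axes, z up. It stands on its foot block, 44 x 30 mm, 29 mm high; it starts with +x within 0.6 rad of straight away from the robot. Hung on the bar, the ring's top rests on the rod and the ring's centre lies 9 mm below the rod's axis
- toggle (a joint): bat toggle switch on the grey control box: +0.35 rad is on (bat leans to the box's +x, away from the robot, to a white dash), -0.35 is off (bat leans toward the robot, to a white ring). Over-centre spring: it snaps to whichever side of 0 it is on; 2 N at the tip moves it. It starts on.
- toggle_tip (a point): tip of the toggle's steel bat, 42 mm from its pivot; the bat is 11 mm thick near the tip, 7 mm at the foot. The pivot lies in the box's top face, 50 mm above the counter; the bat swings along the box's x axis.
- dial (a joint): five-position selector dial on the control box; turns clockwise seen from above as the value grows. Detents every 0.349 rad (20 deg): 0 = one-dot mark, 0.349 = two dots, 0.698 three, 1.047 four, 1.396 five; end stops 0.06 rad beyond. Starts at one dot (white dots beyond each mark). Takes about 0.06 to 0.1 N m; pulls itself into the nearest detent.
- dial_grip (a point): centre of the dial's bar grip, on its axis, 69 mm above the counter. The bar is 42 mm long along this point's x axis, 12 mm wide, top 80 mm above the counter, on a round skirt of radius 21 mm whose top is 59 mm above the counter. The point turns with the dial; its +x end, with the white line, is the pointer, straight to the box's +x at three dots.
- control_box: grey control box fixed to the counter, 120 x 190 mm, top face 50 mm above the counter; origin at the centre of its underside, x away from the robot (within about 0.25 rad), y to the left, z up. Toggle pivot at y = +50 mm, dial axis at y = -45 mm, both at x = 0. It stands left or right of the clips.
- tape_dispenser: bystander: black desk tape dispenser, 145 x 52 x 95 mm; leave it alone; origin at the centre of its underside
- button_tin: bystander: round grey-green lidded tin, 70 mm across, 46 mm high; leave it alone; origin at the centre of its underside
- tape_measure: bystander: round yellow tape measure, 52 x 58 x 15 mm; leave it alone; origin at the centre of its underside
Not all that is in view belongs to the job. Leave any green or orange look-alike of the clip3 alone.

How it is judged:
By the outcome, as a careful person would: the job done as asked, in the order asked, and still so for the second after the job is handed in, with the robot touching nothing.
Of clip3, clip4, clip5 only 1 to 3 are there at a start; the rules pass over those that are not, and their reading is None.
At some moment in a run one of clip1, clip2, clip3, clip4, clip5 may be knocked a few centimetres aside while the robot is not near it.
It also fails if it takes over 210 s, if anything falls off the work surface, if the arm or the gripper's body presses on something with over 40 N, if the wrist force passes 120 N, or if a joint passes its speed limit or range.

## Working session

There is one attempt and no reset: what is moved stays moved. The work goes in short steps, Python scripts to look and compute and a tool call to move; the robot and the scene stay as the last step left them, time stands still between calls to the robot, and variables do not carry over. Pictures are saved under pics/ and viewed, at most 14 in all, crops included, and the job is handed in when it is done.

Besides the shell and the picture viewer there is one more tool, called after "Request:" by a JSON object that holds its "method" and its "body", one argument or row to a line. step_arm: Moves the arm, as the interface text tells. Its arguments: {"type":"object","properties":{"rows":{"type":"array"},"claw":{"type":"number"}},"required":["rows"]}

```bash
mkdir -p pics; ls
python3 - <<'E'
from workcell import bot
import cv2, numpy as np
o=bot.get_obs(); print({k:np.round(v,3) for k,v in o.items()})
for n in ("scene","top"):
    im,d=bot.camera(n); cv2.imwrite(f"pics/{n}0.png",im[:,:,::-1]); np.savez(f"{n}0.npz",im=im,d=d)
    p=bot.camera_params(n); print(n,p)
E
```

```text
pics
{'clock': np.float64(0.0), 'joint_pos': array([-1.116,  0.241,  0.004,  1.335, -0.   ,  1.571]), 'joint_vel': array([ 0.001, -0.001, -0.   , -0.001,  0.   , -0.001]), 'tau': array([ 1.0000e-03, -3.7232e+01,  2.5240e+01,  1.7000e-02,  0.0000e+00,
        0.0000e+00]), 'eef_pos': array([ 0.219, -0.449,  0.303]), 'tool_rot': array([ 0.974,  0.225, -0.   , -0.001]), 'ft_force': array([-0.239,  0.066, -0.162]), 'ft_torque': array([-0.013, -0.029, -0.024]), 'grasp_force': np.float64(0.0), 'grip_width': np.float64(0.085)}
scene {'fx': 546.7896075517264, 'fy': 546.7896075517264, 'cx': 275.31220387002537, 'cy': 205.2632036837778, 'pose': array([[-0.78441034,  0.35224836, -0.51051103, -0.14662829],
       [-0.62007562, -0.46443937,  0.63229921,  0.95177299],
       [-0.01437506,  0.81253748,  0.58273167,  0.97298001],
       [ 0.        ,  0.        ,  0.        ,  1.        ]])}
top {'fx': 444.15295315314495, 'fy': 444.15295315314495, 'cx': 286.82663717852074, 'cy': 210.57852175689305, 'pose': array([[-2.84178158e-02,  9.81675998e-01, -1.88426808e-01,
         3.72970225e-01],
       [-9.99595489e-01, -2.81222039e-02,  4.24264421e-03,
        -4.36309241e-03],
       [-1.13407511e-03,  1.88471154e-01,  9.82078071e-01,
         1.22782171e+00],
       [ 0.00000000e+00,  0.00000000e+00,  0.00000000e+00,
         1.00000000e+00]])}
```

View pics/top0.png

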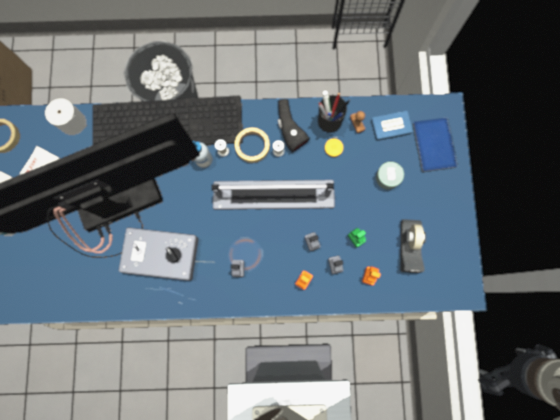

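View pics/scene0.png

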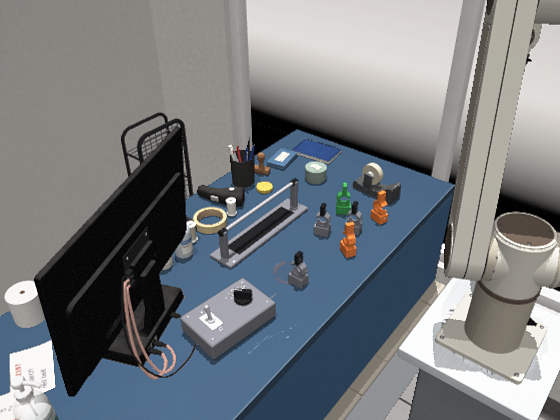

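Top view: the control box is at about (158,254) and the rack at (273,195). There are three grey clips, at (238,268), (312,242) and (336,265). The look-alikes are orange at (304,281) and (371,275) and green at (358,237). The scene view agrees.

```bash
cat > h.py <<'E'
import numpy as np, cv2
from workcell import bot
def cloud(cam,d,p=None):
    p=p or bot.camera_params(cam); v,u=np.mgrid[:d.shape[0],:d.shape[1]]
    x=(u-p['cx'])/p['fx']; y=(v-p['cy'])/p['fy']
    if cam=='wrist':
        r=np.hypot(x,y)+1e-9; t=np.tan(np.minimum(r,1.45))/r; x=x*t;y=y*t
    P=np.stack([x*d,-y*d,-d,np.ones_like(d)],-1)@p['pose'].T
    P=P[...,:3]; P[d<=0]=np.nan
    return P
def rect(Q):
    (c,s,a)=cv2.minAreaRect((Q[:,:2]*1000).astype(np.float32))
    if s[0]<s[1]: s=(s[1],s[0]); a+=90
    a=(a+90)%180-90
    return np.round(c,1),np.round(s,1),round(a,1)   # long axis angle deg
E
python3 - <<'E'
from h import *
for cam in("top","scene"):
    im,d=bot.camera(cam); P=cloud(cam,d); print(cam,'table z',np.nanmedian(P[250:300,200:300,2]) if cam=='top' else '')
    for t in("clip1","clip1_ring","toggle","dial","control_box","bar_mid","toggle_tip","dial_grip","tape_dispenser","button_tin","tape_measure"):
        for r in bot.trace(t,cam):
            m=r["pixels"]; Q=P[m]; Q=Q[np.isfinite(Q[:,2])]
            if len(Q)<5: continue
            rgb=im[m].mean(0).astype(int)
            zt=np.percentile(Q[:,2],97); T=Q[Q[:,2]>zt-.012]
            print(t,round(r["score"],2),np.round(r["uv"]),m.sum(),rgb,'ztop',zt.round(3),'top',np.round(np.median(T,0)*1000), 'rect',*rect(Q), 'toprect',*rect(T))
E
```

```text
top table z 0.0004868424649393521
clip1 0.75 [359. 238.] 217 [ 65 164  90] ztop 0.1 top [ 524. -195.   98.] rect [ 527.7 -200.4] [41.5 41.2] -55.3 toprect [ 524.  -195.5] [20.6 12.2] -58.6
clip1 0.69 [367. 275.] 220 [219 137  56] ztop 0.1 top [ 421. -225.   98.] rect [ 419.8 -228.7] [43.4 37.1] -25.6 toprect [ 420.9 -226.3] [21.3 11.6] 70.9
clip1 0.66 [310. 244.] 195 [113 117 122] ztop 0.1 top [516. -74.  98.] rect [517.  -73.4] [45.5 28.9] 11.5 toprect [517.4 -74.6] [19.7 12.1] -73.4
clip1 0.59 [300. 280.] 183 [233 157  66] ztop 0.1 top [416. -48.  98.] rect [414.1 -48.8] [44.  30.8] -35.8 toprect [415.  -48.4] [20.3 12.4] 59.5
clip1 0.48 [237. 269.] 217 [126 129 136] ztop 0.101 top [451. 128.  98.] rect [452.8 131.2] [48.  35.9] -1.7 toprect [450.7 128.1] [21.3 10.5] 88.1
clip1 0.48 [335. 263.] 204 [115 118 123] ztop 0.1 top [ 452. -135.   98.] rect [ 452.1 -133.3] [44.  27.3] 8.4 toprect [ 452.3 -135.5] [21.3 12.1] -78.5
clip1_ring 0.78 [237. 268.] 210 [125 128 134] ztop 0.101 top [451. 128.  98.] rect [450.3 130.9] [43.1 35.1] -1.6 toprect [450.7 128.1] [21.3 10.5] 88.1
dial 0.57
[... 3672 characters left out ...]
.6] -30.1 toprect [ 461.9 -304.2] [163.6  39.5] -40.7
button_tin 0.63 [314. 171.] 423 [135 147 139] ztop 0.049 top [ 692. -294.   45.] rect [ 694.8 -299.8] [83.5 67.5] -55.2 toprect [ 692.4 -296.5] [72.6 67.8] -58.0
tape_measure 0.73 [321. 226.] 362 [79 80 86] ztop 0.097 top [513. -70.  95.] rect [ 536.9 -117.8] [134.8  44.6] -62.4 toprect [514.1 -71.8] [22.4 13.3] -68.1
tape_measure 0.71 [360. 216.] 276 [78 81 87] ztop 0.097 top [ 448. -132.   95.] rect [ 473.4 -174.4] [141.2  39.6] -55.2 toprect [ 449.8 -133.3] [29.6 12. ] -73.3
tape_measure 0.68 [265. 187.] 156 [215 197  98] ztop 0.019 top [ 783. -146.   14.] rect [ 784.  -146.1] [57.2 49.7] -55.4 toprect [ 784.  -146.1] [57.2 49.7] -55.4
```

```bash
cat >> h.py <<'E'
from scipy.spatial.transform import Rotation as Ro
def go(x,y,z,phi):
    """print tool-frame shift (mm) and turn (deg) to TCP x,y,z in mm, tool-x heading phi in deg"""
    o=bot.get_obs(); R=Ro.from_quat(o['tool_rot']).as_matrix()
    d=R.T@(np.array([x,y,z])-1000*o['eef_pos'])
    ph=np.degrees(np.arctan2(R[1,0],R[0,0]))
    print('shift',d.round(1),'turn',round(-((phi-ph+180)%360-180),1),'| at',(1000*o['eef_pos']).round(1),'phi',ph.round(1),'tilt',R[:,2].round(3),'j',o['joint_pos'].round(2),'t',round(float(o['clock']),2),'w',round(float(o['grip_width']),4),'g',round(float(o['grasp_force']),1))
E
python3 - <<'E'
from h import *
for cam in("top","scene"):
    d=np.load(cam+"0.npz")['d']; Q=cloud(cam,d).reshape(-1,3); Q=Q[np.isfinite(Q[:,2])]
    Q=Q[(Q[:,0]>.3)&(Q[:,0]<.8)&(Q[:,1]>.2)&(Q[:,1]<.8)&(Q[:,2]>.06)]
    for lo,hi in((.06,.1),(.1,.2),(.2,.3),(.3,.6)):
        S=Q[(Q[:,2]>lo)&(Q[:,2]<hi)]
        if len(S):
            dist=np.hypot(S[:,0]-.50,S[:,1]-.387); S2=S[dist>.0 if lo>=.1 else dist>.13]
            if len(S2): i=np.argsort(np.hypot(S2[:,0]-.5,S2[:,1]-.387))[:3]; print(cam,lo,len(S2),S2[i].round(3).tolist())
go(545,380,200,-8)
E
```

```text
top 0.06 269 [[0.624, 0.428, 0.064], [0.624, 0.429, 0.076], [0.625, 0.428, 0.086]]
top 0.1 2522 [[0.606, 0.428, 0.152], [0.605, 0.429, 0.191], [0.606, 0.428, 0.163]]
top 0.2 4532 [[0.606, 0.43, 0.201], [0.601, 0.444, 0.202], [0.608, 0.43, 0.201]]
top 0.3 4451 [[0.634, 0.442, 0.389], [0.634, 0.441, 0.387], [0.636, 0.438, 0.389]]
scene 0.06 846 [[0.591, 0.48, 0.067], [0.594, 0.478, 0.099], [0.595, 0.477, 0.085]]
scene 0.1 6076 [[0.602, 0.432, 0.186], [0.599, 0.438, 0.192], [0.601, 0.436, 0.121]]
scene 0.2 7241 [[0.6, 0.444, 0.202], [0.603, 0.442, 0.201], [0.6, 0.447, 0.201]]
scene 0.3 7412 [[0.633, 0.439, 0.384], [0.636, 0.433, 0.391], [0.632, 0.444, 0.387]]
shift [ 656.5 -602.   103.9] turn 34.1 | at [ 219.6 -449.2  303.9] phi 26.1 tilt [-0. -0. -1.] j [-1.12  0.24  0.01  1.34 -0.    1.57] t 1.3 w 0.0854 g 0.0
```

Run:
```python
from h import *
go(300,0,300,82); go(501,387,230,82)
p=bot.camera_params('wrist'); o=bot.get_obs(); R=Ro.from_quat(o['tool_rot']).as_matrix(); print(R.T@(p['pose'][:3,3]-o['eef_pos']), R.T@p['pose'][:3,:3],p['fx'])
```

```text
shift [ 269.5 -368.2    3.9] turn -55.9 | at [ 219.6 -449.2  303.9] phi 26.1 tilt [-0. -0. -1.] j [-1.12  0.24  0.01  1.34 -0.    1.57] t 1.3 w 0.0854 g 0.0
shift [ 620.1 -627.6   73.9] turn -55.9 | at [ 219.6 -449.2  303.9] phi 26.1 tilt [-0. -0. -1.] j [-1.12  0.24  0.01  1.34 -0.    1.57] t 1.3 w 0.0854 g 0.0
[ 0.06666005 -0.00151059 -0.07111133] [[-3.49231282e-04  9.63808625e-01  2.66594847e-01]
 [ 9.99999932e-01  3.68328650e-04 -2.16323451e-05]
 [-1.19043961e-04  2.66594821e-01 -9.63808688e-01]] 325.19226210127806
```

Request:
{"method": "step_arm", "body": {
  "rows": [
    [[50, -45, 0], -5],
    [[100, -85, 0], -10],
    [[150, -130, 0], -15],
    [[200, -170, 0], -20],
    [[250, -215, 0], -25],
    [[300, -260, 0], -30],
    [[350, -305, 0], -35],
    [[400, -355, 0], -40],
    [[450, -405, 0], -45],
    [[500, -455, 10], -50],
    [[550, -510, 20], -54],
    [[590, -560, 35], -56]
  ],
  "claw": -0.4
}}

```text
clock: 2.8
eef_pos: [0.4872, 0.2513, 0.2806]
tool_rot: [0.754, 0.657, 0.001, 0.0]
ft_force: [1.1, -1.3, 0.1]
grip_width: 0.0598
grasp_force: 0.0
```

Run:
```python
from h import *
go(501,387,200,82)
```

```text
shift [136.2  -5.   80.7] turn 0.1 | at [487.2 251.3 280.6] phi 82.1 tilt [ 0.002  0.    -1.   ] j [ 0.48  0.35  0.09  1.31 -0.    2.18] t 2.8 w 0.0598 g 0.0
```

Request:
{"method": "step_arm", "body": {
  "rows": [
    [[50, 0, 30], 0],
    [[100, -5, 60], 0],
    [[136, -5, 80], 0],
    [[136, -5, 80], 0],
    [[136, -5, 80], 0]
  ]
}}

```text
clock: 3.42
eef_pos: [0.5003, 0.3841, 0.2005]
tool_rot: [0.754, 0.656, -0.0, 0.0]
ft_force: [-0.0, 1.0, -0.5]
grip_width: 0.0595
grasp_force: 0.0
```

Run:
```python
from h import *
im,d=bot.camera('wrist'); cv2.imwrite('pics/w1.png',im[:,:,::-1])
P=cloud('wrist',d)
m=np.isfinite(P[...,2])&(P[...,2]>.07)&(P[...,2]<.1)&(np.hypot(P[...,0]-.50,P[...,1]-.387)<.04)
Q=P[m]; print(len(Q),Q.min(0).round(3),Q.max(0).round(3),np.median(Q,0).round(3))
T=Q[Q[:,2]>Q[:,2].max()-.01]; print(T.mean(0).round(4))
go(501,387,130,82)
```

```text
422 [0.502 0.383 0.07 ] [0.518 0.393 0.092] [0.511 0.39  0.087]
[0.5122 0.3887 0.0879]
shift [ 3.2 -0.2 71.3] turn 0.0 | at [500.7 383.8 201.3] phi 82.0 tilt [ 0.001  0.    -1.   ] j [ 0.65  0.56  0.21  1.22 -0.    2.36] t 3.48 w 0.06 g 0.0
```

View pics/w1.png

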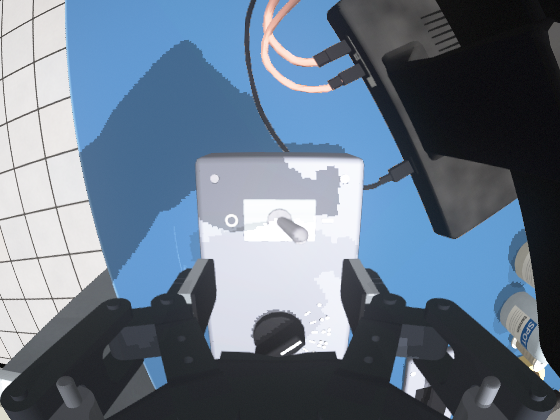

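The wrist view shows the bat at (292,228) leaning to +x (on) and the white off ring at (231,220). The open fingers straddle the bat, so I'll go down and push toward the robot.

Request:
{"method": "step_arm", "body": {
  "rows": [
    [[4, 0, 40], 0],
    [[4, 0, 70], 0],
    [[4, 0, 70], 0],
    [[4, -20, 70], 0],
    [[4, -36, 70], 0],
    [[4, -38, 70], 0],
    [[4, -38, 70], 0],
    [[4, -20, 70], 0],
    [[4, -15, 30], 0],
    [[4, -10, 0], 0],
    [[4, -10, 0], 0]
  ]
}}

```text
clock: 4.85
eef_pos: [0.4925, 0.3909, 0.2054]
tool_rot: [0.755, 0.656, 0.004, -0.0]
ft_force: [-0.1, 0.1, 0.5]
grip_width: 0.0599
grasp_force: 0.0
```

Run:
```python
from h import *
im,d=bot.camera('wrist')
P=cloud('wrist',d)
m=np.isfinite(P[...,2])&(P[...,2]>.07)&(P[...,2]<.1)&(np.hypot(P[...,0]-.50,P[...,1]-.387)<.04)
Q=P[m]; print(len(Q),Q.min(0).round(3),Q.max(0).round(3),np.median(Q,0).round(3))
T=Q[Q[:,2]>Q[:,2].max()-.01]; print(T.mean(0).round(4))
# rest of the dial
m=np.isfinite(P[...,2])&(P[...,2]>.074)&(P[...,2]<.086)&(np.hypot(P[...,0]-.4875,P[...,1]-.2935)<.03)
print(m.sum(), rect(P[m]) if m.sum()>5 else '')
im,d=bot.camera('top'); P=cloud('top',d)
for r in bot.trace('clip1','top'):
    Q=P[r['pixels']]; Q=Q[Q[:,2]>.088]
    if len(Q)>5: print(r['uv'],im[r['pixels']].mean(0).astype(int),*rect(Q))
go(487.5,293.5,200,-148)
```

```text
341 [0.481 0.385 0.07 ] [0.496 0.395 0.089] [0.489 0.392 0.085]
[0.4876 0.3912 0.0851]
399 (array([488.9, 300.5]), array([32.8, 12.1]), 17.7)
[357.3, 234.2] [ 51 130  70] [ 523.5 -194.5] [18.6 12. ] -58.8
[312.6, 242.1] [89 92 97] [517.2 -74.8] [20.7 12. ] -71.2
[300.3, 281.0] [201 123  53] [415.  -48.4] [20.2 12.4] 61.1
[237.6, 269.6] [101 102 106] [450.8 127.2] [17.9 10.3] 89.0
[371.3, 273.0] [171 103  50] [ 420.5 -226.5] [21.7 11.7] 70.8
[335.0, 263.8] [92 94 97] [ 452.5 -135.3] [21. 12.] -76.7
shift [-95.5  10.5   0.4] turn -129.9 | at [490.2 389.5 200.3] phi 82.1 tilt [-0.001 -0.    -1.   ] j [0.67 0.55 0.19 1.22 0.   2.38] t 5.0 w 0.0599 g 0.0
```

Request:
{"method": "step_arm", "body": {
  "rows": [
    [[-10, 1, 0], -10],
    [[-20, 2, 0], -20],
    [[-30, 3, 0], -30],
    [[-40, 4, 0], -40],
    [[-50, 5, 0], -50],
    [[-60, 6, 0], -60],
    [[-70, 8, 0], -70],
    [[-80, 9, 0], -80],
    [[-90, 10, 0], -90],
    [[-95, 10, 0], -100],
    [[-95, 10, 0], -110],
    [[-95, 10, 0], -120]
  ],
  "claw": -0.2
}}

```text
clock: 6.5
eef_pos: [0.4866, 0.2938, 0.199]
tool_rot: [-0.194, 0.981, -0.0, -0.002]
ft_force: [-0.6, -0.4, -0.8]
grip_width: 0.0511
grasp_force: 0.0
```

Request:
{"method": "step_arm", "body": {
  "rows": [
    [[0, 0, 0], -10],
    [[0, 0, 0], -10],
    [[0, 0, 0], -10]
  ]
}}

```text
clock: 6.88
eef_pos: [0.4873, 0.2942, 0.1998]
tool_rot: [-0.275, 0.961, -0.0, -0.001]
ft_force: [-0.3, -0.4, -0.0]
grip_width: 0.0515
grasp_force: 0.0
```

Run:
```python
from h import *
im,d=bot.camera('wrist'); P=cloud('wrist',d)
m=np.isfinite(P[...,2])&(P[...,2]>.074)&(P[...,2]<.086)&(np.hypot(P[...,0]-.4875,P[...,1]-.2935)<.03)
print(m.sum(), rect(P[m]) if m.sum()>5 else '')
go(487.5,293.5,136,-148)
```

```text
1255 (array([487. , 294.7]), array([42.2, 12. ]), 31.5)
shift [ 0.2 -0.7 64. ] turn -0.0 | at [487.4 294.2 200. ] phi -148.0 tilt [-0.001 -0.001 -1.   ] j [ 0.54  0.44  0.01  1.15  0.   -0.01] t 6.92 w 0.0514 g 0.0
```

Request:
{"method": "step_arm", "body": {
  "rows": [
    [[0, 0, 40], 0],
    [[0, 0, 64], 0],
    [[0, 0, 64], 0]
  ]
}}

```text
clock: 7.3
eef_pos: [0.4863, 0.2934, 0.1343]
tool_rot: [-0.276, 0.961, -0.001, -0.003]
ft_force: [-0.1, 0.5, 0.5]
grip_width: 0.0512
grasp_force: 0.0
```

Request:
{"method": "step_arm", "body": {
  "rows": [
    [[0, 0, 0], 0],
    [[0, 0, 0], 0],
    [[0, 0, 0], 0],
    [[0, 0, 0], 0],
    [[0, 0, 0], 8],
    [[0, 0, 0], 16],
    [[0, 0, 0], 24],
    [[0, 0, 0], 32],
    [[0, 0, 0], 40],
    [[0, 0, 0], 40],
    [[0, 0, 0], 40]
  ],
  "claw": 1
}}

```text
clock: 8.68
eef_pos: [0.4889, 0.2941, 0.1382]
tool_rot: [0.07, 0.998, 0.0, 0.002]
ft_force: [1.5, -3.0, 6.5]
grip_width: 0.0105
grasp_force: 61.9
```

Request:
{"method": "step_arm", "body": {
  "rows": [
    [[0, 0, 0], 0],
    [[0, 0, 0], 0],
    [[0, 0, 0], 0],
    [[0, 0, -40], 0],
    [[0, 0, -80], 0],
    [[0, 0, -80], 0]
  ],
  "claw": -0.2
}}

```text
clock: 9.43
eef_pos: [0.4895, 0.2956, 0.2202]
tool_rot: [0.069, 0.998, 0.002, 0.003]
ft_force: [0.6, -0.1, 0.0]
grip_width: 0.0509
grasp_force: 0.0
```

Run:
```python
from h import *
im,d=bot.camera('wrist'); P=cloud('wrist',d)
m=np.isfinite(P[...,2])&(P[...,2]>.074)&(P[...,2]<.086)&(np.hypot(P[...,0]-.4875,P[...,1]-.2935)<.03)
print(m.sum(), rect(P[m]) if m.sum()>5 else '')
go(451,127.5,240,88.5)
```

```text
997 (array([484.7, 293.8]), array([41.3, 11.2]), -7.8)
shift [  14.  -171.   -22.4] turn 83.6 | at [488.5 294.9 218.1] phi 172.1 tilt [ 0.003  0.002 -1.   ] j [0.54 0.43 0.04 1.18 0.   0.68] t 9.47 w 0.0513 g 0.0
```

Request:
{"method": "step_arm", "body": {
  "rows": [
    [[2, -15, 0], 10],
    [[4, -40, -10], 20],
    [[6, -65, -20], 30],
    [[8, -90, -20], 40],
    [[10, -115, -20], 50],
    [[12, -140, -20], 60],
    [[14, -160, -20], 70],
    [[14, -171, -20], 80],
    [[14, -171, -20], 84],
    [[14, -171, -20], 84],
    [[14, -171, -20], 84]
  ]
}}

```text
clock: 10.85
eef_pos: [0.4499, 0.1269, 0.2357]
tool_rot: [0.719, 0.695, -0.001, -0.0]
ft_force: [-0.2, -0.6, 0.1]
grip_width: 0.0514
grasp_force: 0.0
```

```bash
cat >> h.py <<'E'
def fins(near=None,rad=.06):
    im,d=bot.camera('wrist'); P=cloud('wrist',d); out=[]
    m=(np.isfinite(P[...,2])&(P[...,2]>.088)&(P[...,2]<.104)).astype(np.uint8)
    n,l=cv2.connectedComponents(m)
    for i in range(1,n):
        Q=P[l==i]
        if len(Q)>60 and (near is None or np.hypot(*(np.median(Q,0)[:2]-near))<rad): print('fin',len(Q),*rect(Q),'rgb',im[l==i].mean(0).astype(int),'z',np.median(Q[:,2]).round(4))
    return im,d,P
E
python3 - <<'E'
from h import *
fins(np.array([.451,.127])); go(451,127.5,147,88.5)
E
```

```text
fin 633 [449.3 129.4] [22.4 12.5] 87.8 rgb [64 69 79] z 0.099
shift [ 0.6  1.1 88.9] turn -0.4 | at [450.  127.  235.9] phi 88.1 tilt [-0.001 -0.    -1.   ] j [ 0.28  0.22 -0.2   1.15  0.    1.88] t 10.9 w 0.051 g 0.0
```

Request:
{"method": "step_arm", "body": {
  "rows": [
    [[2, 0, 45], 0],
    [[2, 0, 89], 0],
    [[2, 0, 89], 0],
    [[2, 0, 89], 0]
  ]
}}

```text
clock: 11.4
eef_pos: [0.4511, 0.1292, 0.1486]
tool_rot: [0.719, 0.695, 0.001, 0.0]
ft_force: [-0.1, 0.7, 0.4]
grip_width: 0.0515
grasp_force: 0.0
```

Request:
{"method": "step_arm", "body": {
  "rows": [
    [[0, 0, 0], 0],
    [[0, 0, 0], 0],
    [[0, 0, 0], 0],
    [[0, 0, 0], 0],
    [[0, 0, 0], 0]
  ],
  "claw": 1
}}

```text
clock: 12.02
eef_pos: [0.4509, 0.1292, 0.1489]
tool_rot: [0.719, 0.695, 0.001, 0.0]
ft_force: [-1.4, 0.4, 6.8]
grip_width: 0.0107
grasp_force: 59.1
```

Run:
```python
from h import *
go(595,98,260,89); o=bot.get_obs(); print(o['ft_force'].round(1))
```

```text
shift [ -26.2  145.3 -110.9] turn -0.9 | at [450.9 129.2 148.9] phi 88.1 tilt [ 0.002  0.001 -1.   ] j [ 0.28  0.31 -0.33  0.92  0.    1.88] t 12.03 w 0.0107 g 59.1
[-1.4  0.4  6.8]
```

Request:
{"method": "step_arm", "body": {
  "rows": [
    [[0, 0, -50], 0],
    [[0, 0, -100], 0],
    [[-10, 40, -100], -1],
    [[-20, 80, -100], -1],
    [[-26, 120, -100], -1],
    [[-26, 139, -100], -1],
    [[-26, 139, -100], -1],
    [[-26, 139, -100], -1]
  ]
}}

```text
clock: 13.02
eef_pos: [0.5875, 0.0982, 0.2472]
tool_rot: [0.713, 0.701, -0.001, -0.0]
ft_force: [-0.3, 0.1, -1.6]
grip_width: 0.0105
grasp_force: 58.9
```

Run:
```python
from h import *
im,d=bot.camera('wrist'); cv2.imwrite('pics/w2.png',im[:,:,::-1]); P=cloud('wrist',d)
np.savez('w2.npz',P=P)
m=np.isfinite(P[...,2])&(P[...,2]>.085)&(P[...,2]<.115)&(abs(P[...,0]-.655)<.03)&(abs(P[...,1]-.028)<.2)
Q=P[m]
for y in np.arange(-.13,.2,.03):
    S=Q[abs(Q[:,1]-y)<.012]
    if len(S)>5: print(round(y,2),len(S),'x',np.percentile(S[:,0],[3,50,97]).round(4),'z',np.percentile(S[:,2],[5,97]).round(4))
go(655,98,196,89)
```

```text
0.05 277 x [0.6494 0.6529 0.6583] z [0.0971 0.1023]
0.08 382 x [0.6499 0.6535 0.6585] z [0.0971 0.1021]
0.11 428 x [0.6505 0.6541 0.6591] z [0.0973 0.102 ]
0.14 472 x [0.6509 0.6544 0.6599] z [0.0969 0.1021]
0.17 848 x [0.6456 0.6539 0.6653] z [0.0921 0.1056]
shift [ 0.8 67.6 51.4] turn 0.1 | at [587.4  98.3 247.4] phi 89.1 tilt [-0.001 -0.    -1.   ] j [0.17 0.46 0.17 1.28 0.   1.75] t 13.07 w 0.011 g 58.9
```

View pics/w2.png

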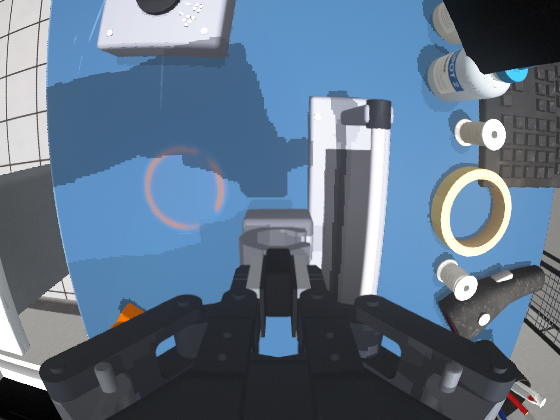

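The clip is held at (275,235) with its gap facing the rod, and the rod runs from (380,115) down to (375,290). I'll lower to insertion height and slide forward.

Request:
{"method": "step_arm", "body": {
  "rows": [
    [[1, 0, 30], 0],
    [[1, 0, 51], 0],
    [[1, 0, 51], 0],
    [[1, 15, 51], 0],
    [[1, 30, 51], 0],
    [[1, 40, 51], 0],
    [[1, 47, 51], 0],
    [[1, 54, 51], 0],
    [[1, 61, 51], 0],
    [[1, 67, 51], 0],
    [[1, 67, 51], 0]
  ]
}}

```text
clock: 14.45
eef_pos: [0.6558, 0.0981, 0.1963]
tool_rot: [0.713, 0.701, -0.0, -0.0]
ft_force: [-0.0, 0.4, -1.1]
grip_width: 0.0106
grasp_force: 59.0
```

Run:
```python
from h import *
go(655,98,187,89); print(bot.get_obs()['ft_force'].round(1))
```

```text
shift [-0.1 -0.8  9.3] turn 0.0 | at [655.8  98.1 196.3] phi 89.0 tilt [-0. -0. -1.] j [ 0.15  0.62  0.31  1.26 -0.    1.74] t 14.45 w 0.0106 g 59.0
[-0.   0.4 -1.1]
```

Request:
{"method": "step_arm", "body": {
  "rows": [
    [[0, -1, 5], 0],
    [[0, -1, 9], 0],
    [[0, -1, 9], 0],
    [[0, -1, 9], 0]
  ]
}}

```text
clock: 14.95
eef_pos: [0.6542, 0.0981, 0.1874]
tool_rot: [0.713, 0.701, -0.0, -0.0]
ft_force: [-0.1, -0.0, -0.4]
grip_width: 0.0107
grasp_force: 58.9
```

Request:
{"method": "step_arm", "body": {
  "rows": [
    [[0, 0, 0], 0],
    [[0, 0, 0], 0],
    [[0, 0, 0], 0],
    [[0, 0, -10], 0],
    [[0, 0, -40], 0],
    [[0, 0, -90], 0],
    [[0, -50, -90], 0],
    [[0, -50, -90], 0]
  ],
  "claw": 0
}}

```text
clock: 15.95
eef_pos: [0.6002, 0.0987, 0.2774]
tool_rot: [0.713, 0.701, -0.002, -0.002]
ft_force: [0.3, 0.5, 0.1]
grip_width: 0.0427
grasp_force: 0.0
```

Run:
```python
from h import *
im,d,P=fins(np.array([.655,.098])); 
m=np.isfinite(P[...,2])&(P[...,2]>.118)&(P[...,2]<.16)&(np.hypot(P[...,0]-.655,P[...,1]-.098)<.05)
Q=P[m]; print(len(Q)); 
if len(Q)>5: print(rect(Q),np.percentile(Q[:,2],[5,50,95]).round(4))
im,d=bot.camera('scene'); cv2.imwrite('pics/s1.png',cv2.resize(im[130:300,180:400,::-1],None,fx=3,fy=3))
im,d=bot.camera('top'); P=cloud('top',d)
for r in bot.trace('clip1','top'):
    Q=P[r['pixels']]; Q=Q[Q[:,2]>.088]
    if len(Q)>5: print(r['uv'],im[r['pixels']].mean(0).astype(int),*rect(Q))
go(517.2,-74.8,240,107)
```

```text
fin 1632 [654.6 138.1] [99.4 38.2] 88.5 rgb [195 196 203] z 0.1009
fin 253 [657.6  67.2] [25.6  9.4] -88.8 rgb [233 233 236] z 0.101
677
(array([653.9,  98.4]), array([21.6, 12.3]), 89.1) [0.1212 0.1368 0.1384]
[334.6, 265.1] [85 90 96] [ 452.4 -135.4] [20.9 12.2] -86.8
[359.2, 235.0] [ 51 129  72] [ 524.2 -195.8] [20.4 12.2] -59.5
[296.6, 279.0] [191 110  46] [415.1 -48.5] [20.3 12.5] 60.0
[369.4, 274.3] [175 103  45] [ 420.6 -225.7] [20.6 11.2] 69.7
[312.5, 242.7] [87 91 97] [517.3 -75.4] [22.1 12.1] -74.5
shift [-175.3  -85.4   38.1] turn -17.9 | at [605.4  99.  278.3] phi 89.1 tilt [ 0.002  0.    -1.   ] j [ 0.16  0.48  0.28  1.37 -0.    1.75] t 16.15 w 0.0433 g 0.0
```

View pics/s1.png

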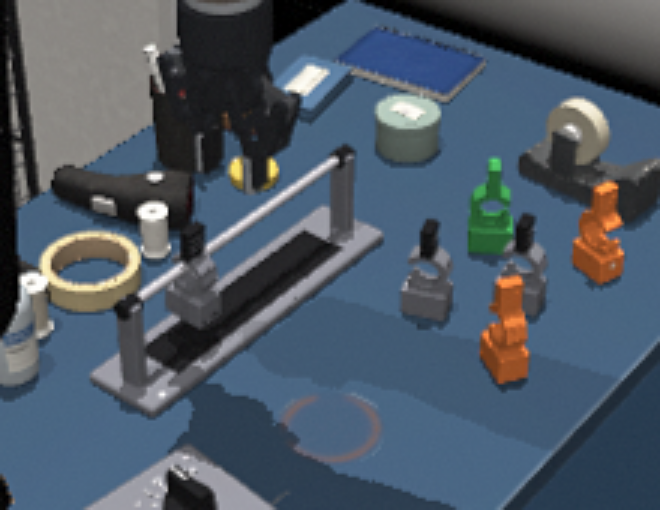

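The crop shows clip A hanging level on the bar at about (195,280). The other two grey clips are still standing at (428,270) and (525,260). Next is clip B.

Request:
{"method": "step_arm", "body": {
  "rows": [
    [[-10, -30, 0], -3],
    [[-40, -60, 5], -6],
    [[-80, -80, 10], -9],
    [[-120, -85, 20], -12],
    [[-155, -85, 30], -15],
    [[-175, -85, 38], -17],
    [[-175, -85, 38], -17],
    [[-175, -85, 38], -17]
  ],
  "claw": -0.2
}}

```text
clock: 17.15
eef_pos: [0.5174, -0.0744, 0.2398]
tool_rot: [0.602, 0.799, 0.0, 0.0]
ft_force: [-0.5, 0.2, 0.3]
grip_width: 0.0514
grasp_force: 0.0
```

Run:
```python
from h import *
fins(np.array([.517,-.075]),.2); go(517,-75,148,106)
```

```text
fin 3432 [657.    7.4] [205.9  38. ] -85.3 rgb [203 204 210] z 0.0996
fin 612 [414.1 -47.8] [22.1 12.6] 56.4 rgb [243 193   7] z 0.0989
fin 609 [515.9 -74.6] [22.7 12.7] -72.0 rgb [72 78 89] z 0.0989
fin 483 [ 451.7 -134.5] [21.8 12.5] -79.1 rgb [57 59 66] z 0.0988
shift [-0.8 -0.7 91.9] turn 0.1 | at [517.3 -74.1 239.9] phi 106.1 tilt [ 0.001  0.    -1.   ] j [-0.14  0.32 -0.06  1.19  0.    1.15] t 17.2 w 0.0512 g 0.0
```

Request:
{"method": "step_arm", "body": {
  "rows": [
    [[0, -1, 45], -1.5],
    [[0, -1, 91], -1.5],
    [[0, -1, 91], -1.5],
    [[0, -1, 91], -1.5]
  ]
}}

```text
clock: 17.7
eef_pos: [0.5168, -0.0744, 0.1501]
tool_rot: [0.591, 0.807, 0.001, 0.001]
ft_force: [-0.4, 0.3, -0.1]
grip_width: 0.0511
grasp_force: 0.0
```

Request:
{"method": "step_arm", "body": {
  "rows": [
    [[0, 0, 0], 0],
    [[0, 0, 0], 0],
    [[0, 0, 0], 0],
    [[0, 0, 0], 0],
    [[0, 0, 0], 0]
  ],
  "claw": 1
}}

```text
clock: 18.32
eef_pos: [0.5169, -0.075, 0.1502]
tool_rot: [0.591, 0.807, 0.001, 0.002]
ft_force: [0.5, 0.3, 5.6]
grip_width: 0.0105
grasp_force: 61.6
```

Run:
```python
from h import *
go(588,28,248,89); print(bot.get_obs()['ft_force'].round(1))
```

```text
shift [ 76.6  99.2 -97.6] turn 18.6 | at [516.9 -75.  150.2] phi 107.6 tilt [ 0.004 -0.    -1.   ] j [-0.14  0.4  -0.19  0.97  0.    1.12] t 18.32 w 0.0105 g 61.6
[0.5 0.3 5.6]
```

Request:
{"method": "step_arm", "body": {
  "rows": [
    [[0, 0, -50], 0],
    [[0, 0, -98], 0],
    [[15, 20, -98], 4],
    [[35, 45, -98], 9],
    [[55, 70, -98], 14],
    [[70, 90, -98], 18],
    [[77, 99, -98], 18.5],
    [[77, 99, -98], 18.5],
    [[77, 99, -98], 18.5]
  ]
}}

```text
clock: 19.45
eef_pos: [0.5862, 0.0276, 0.2464]
tool_rot: [0.713, 0.701, -0.0, -0.0]
ft_force: [0.2, -0.3, -1.1]
grip_width: 0.0106
grasp_force: 60.6
```

Run:
```python
from h import *
im,d=bot.camera('wrist'); P=cloud('wrist',d)
m=np.isfinite(P[...,2])&(P[...,2]>.085)&(P[...,2]<.115)&(abs(P[...,0]-.655)<.02)
Q=P[m]
for y in np.arange(-.13,.2,.03):
    S=Q[abs(Q[:,1]-y)<.012]
    if len(S)>5: print(round(y,2),len(S),'x',np.percentile(S[:,0],[3,50,97]).round(4))
m=np.isfinite(P[...,2])&(P[...,2]>.118)&(P[...,2]<.15)&(np.hypot(P[...,0]-.655,P[...,1]-.098)<.05)
print('A',rect(P[m]))
go(653.5,28,197,89)
```

```text
-0.01 369 x [0.6485 0.6521 0.6574]
0.02 394 x [0.6492 0.6525 0.6574]
0.05 462 x [0.6494 0.6531 0.6585]
0.08 491 x [0.6366 0.6519 0.6588]
0.11 585 x [0.6356 0.6461 0.6589]
0.14 469 x [0.6512 0.6548 0.66  ]
0.17 850 x [0.6458 0.6539 0.6654]
A (array([651. ,  97.7]), array([22. , 12.8]), 87.7)
shift [ 1.7 67.3 49.4] turn 0.0 | at [586.2  27.5 246.5] phi 89.0 tilt [-0.001 -0.    -1.   ] j [ 0.05  0.44  0.14  1.27 -0.    1.63] t 19.5 w 0.0105 g 60.6
```

Request:
{"method": "step_arm", "body": {
  "rows": [
    [[1, 0, 30], 0],
    [[1, 0, 49], 0],
    [[1, 0, 49], 0],
    [[1, 15, 49], 0],
    [[1, 30, 49], 0],
    [[1, 40, 49], 0],
    [[1, 47, 49], 0],
    [[1, 54, 49], 0],
    [[1, 61, 49], 0],
    [[1, 67, 49], 0],
    [[1, 67, 49], 0]
  ]
}}

```text
clock: 20.88
eef_pos: [0.6541, 0.0283, 0.1973]
tool_rot: [0.713, 0.701, -0.0, -0.0]
ft_force: [0.6, 0.3, -0.4]
grip_width: 0.0107
grasp_force: 60.6
```

Request:
{"method": "step_arm", "body": {
  "rows": [
    [[0, 0, 5], 0],
    [[0, 0, 9], 0],
    [[0, 0, 9], 0],
    [[0, 0, 9], 0]
  ]
}}

```text
clock: 21.38
eef_pos: [0.6536, 0.0283, 0.1883]
tool_rot: [0.713, 0.701, -0.0, -0.0]
ft_force: [0.5, -0.5, -1.2]
grip_width: 0.0106
grasp_force: 60.8
```

Request:
{"method": "step_arm", "body": {
  "rows": [
    [[0, 0, 0], 0],
    [[0, 0, 0], 0],
    [[0, 0, 0], 0],
    [[0, 0, -10], 0],
    [[0, 0, -40], 0],
    [[0, 0, -90], 0],
    [[0, -50, -90], 0],
    [[0, -50, -90], 0]
  ],
  "claw": 0
}}

```text
clock: 22.38
eef_pos: [0.5995, 0.029, 0.2784]
tool_rot: [0.713, 0.701, -0.002, -0.002]
ft_force: [-0.1, 0.7, 0.3]
grip_width: 0.0424
grasp_force: 0.0
```

Run:
```python
from h import *
im,d=bot.camera('wrist'); P=cloud('wrist',d)
for y in(.098,.028):
    m=np.isfinite(P[...,2])&(P[...,2]>.118)&(P[...,2]<.16)&(np.hypot(P[...,0]-.655,P[...,1]-y)<.03)
    print(m.sum(),rect(P[m]),np.percentile(P[m][:,2],[50,95]).round(4))
im,d=bot.camera('top'); P=cloud('top',d)
for r in bot.trace('clip1','top'):
    Q=P[r['pixels']]; Q=Q[Q[:,2]>.088]
    if len(Q)>5: print(r['uv'],im[r['pixels']].mean(0).astype(int),*rect(Q))
go(452.2,-135,240,101.5)
```

```text
683 (array([653.8,  97.9]), array([22. , 12.4]), 88.8) [0.1371 0.1385]
677 (array([653.9,  28.2]), array([21.8, 12.3]), 88.9) [0.1371 0.1384]
[368.6, 273.7] [176 104  45] [ 421.1 -225.7] [19.8 11.3] 70.0
[335.3, 263.5] [91 93 97] [ 452.5 -135. ] [20.5 12.2] -84.0
[360.4, 234.6] [ 51 126  73] [ 524.4 -196.1] [21.2 12.1] -59.3
shift [-166.6 -149.5   39.1] turn -12.4 | at [604.3  29.1 279.4] phi 89.1 tilt [ 0.002  0.    -1.   ] j [ 0.05  0.46  0.26  1.37 -0.    1.64] t 22.52 w 0.0425 g 0.0
```

Two clips hang. Clip C is next.

Request:
{"method": "step_arm", "body": {
  "rows": [
    [[-20, -30, 0], -2],
    [[-50, -60, 5], -4],
    [[-80, -90, 10], -6],
    [[-110, -120, 20], -8],
    [[-140, -140, 30], -10],
    [[-166, -149, 39], -12],
    [[-166, -149, 39], -12],
    [[-166, -149, 39], -12]
  ],
  "claw": -0.2
}}

```text
clock: 23.52
eef_pos: [0.4533, -0.1345, 0.24]
tool_rot: [0.636, 0.772, 0.0, 0.001]
ft_force: [-0.7, -0.1, 0.3]
grip_width: 0.0507
grasp_force: 0.0
```

Run:
```python
from h import *
fins(np.array([.452,-.135]),.2); go(452,-134.5,148,101)
```

```text
fin 647 [413.7 -48.1] [22.3 12.5] 57.2 rgb [243 146   2] z 0.0989
fin 605 [ 450.8 -135.1] [22.6 12.1] -79.5 rgb [70 75 85] z 0.0989
fin 221 [ 423.2 -226.4] [23.1  8. ] 81.7 rgb [228 155   7] z 0.0987
shift [-0.  -1.5 92. ] turn 0.1 | at [ 453.3 -134.2  240. ] phi 101.1 tilt [ 0.001 -0.    -1.   ] j [-0.29  0.23 -0.19  1.16  0.    1.09] t 23.57 w 0.0514 g 0.0
```

Request:
{"method": "step_arm", "body": {
  "rows": [
    [[-1, -2, 45], 0],
    [[-1, -2, 91], 0],
    [[-1, -2, 91], 0],
    [[-1, -2, 91], 0]
  ]
}}

```text
clock: 24.08
eef_pos: [0.4517, -0.1356, 0.1499]
tool_rot: [0.635, 0.772, 0.0, 0.001]
ft_force: [0.1, 0.0, 0.1]
grip_width: 0.0513
grasp_force: 0.0
```

Request:
{"method": "step_arm", "body": {
  "rows": [
    [[0, 0, 0], 0],
    [[0, 0, 0], 0],
    [[0, 0, 0], 0],
    [[0, 0, 0], 0],
    [[0, 0, 0], 0]
  ],
  "claw": 1
}}

```text
clock: 24.7
eef_pos: [0.4516, -0.1361, 0.1499]
tool_rot: [0.636, 0.772, 0.001, 0.002]
ft_force: [1.3, 0.9, 5.8]
grip_width: 0.0103
grasp_force: 61.2
```

Run:
```python
from h import *
go(585,-42,248,89)
```

```text
shift [ 66.6 149.3 -97.6] turn 12.1 | at [ 451.6 -136.1  149.9] phi 101.1 tilt [ 0.004 -0.001 -1.   ] j [-0.29  0.31 -0.33  0.93  0.    1.08] t 24.7 w 0.0103 g 61.2
```

Request:
{"method": "step_arm", "body": {
  "rows": [
    [[0, 0, -50], 0],
    [[0, 0, -98], 0],
    [[15, 30, -98], 3],
    [[30, 60, -98], 6],
    [[45, 95, -98], 9],
    [[57, 125, -98], 12],
    [[67, 149, -98], 12],
    [[67, 149, -98], 12],
    [[67, 149, -98], 12]
  ]
}}

```text
clock: 25.82
eef_pos: [0.5828, -0.0418, 0.2459]
tool_rot: [0.713, 0.701, -0.001, -0.001]
ft_force: [-0.9, 0.7, -0.1]
grip_width: 0.0109
grasp_force: 60.2
```

Run:
```python
from h import *
go(653,-42,197,89)
```

```text
shift [ 0.9 70.3 48.8] turn 0.0 | at [582.8 -41.8 245.9] phi 89.0 tilt [-0.002 -0.    -1.   ] j [-0.07  0.44  0.13  1.27 -0.    1.52] t 25.82 w 0.0109 g 60.2
```

Request:
{"method": "step_arm", "body": {
  "rows": [
    [[0, 0, 30], 0],
    [[0, 0, 49], 0],
    [[0, 0, 49], 0],
    [[0, 17, 49], 0],
    [[0, 32, 49], 0],
    [[0, 42, 49], 0],
    [[0, 49, 49], 0],
    [[0, 56, 49], 0],
    [[0, 63, 49], 0],
    [[0, 70, 49], 0],
    [[0, 70, 49], 0]
  ]
}}

```text
clock: 27.2
eef_pos: [0.6541, -0.0426, 0.1973]
tool_rot: [0.713, 0.701, -0.0, 0.0]
ft_force: [-0.0, 1.3, -1.0]
grip_width: 0.0105
grasp_force: 60.1
```

Request:
{"method": "step_arm", "body": {
  "rows": [
    [[0, 0, 5], 0],
    [[0, 0, 9], 0],
    [[0, 0, 9], 0],
    [[0, 0, 9], 0]
  ]
}}

```text
clock: 27.7
eef_pos: [0.6535, -0.0426, 0.1884]
tool_rot: [0.713, 0.701, -0.0, -0.0]
ft_force: [0.2, -0.3, -0.2]
grip_width: 0.0106
grasp_force: 60.4
```

Request:
{"method": "step_arm", "body": {
  "rows": [
    [[0, 0, 0], 0],
    [[0, 0, 0], 0],
    [[0, 0, 0], 0],
    [[0, 0, -10], 0],
    [[0, 0, -40], 0],
    [[0, 0, -90], 0],
    [[0, -50, -90], 0],
    [[0, -100, -90], 0],
    [[0, -130, -90], 0],
    [[0, -130, -90], 0]
  ],
  "claw": 0
}}

```text
clock: 28.95
eef_pos: [0.5219, -0.0405, 0.2799]
tool_rot: [0.713, 0.701, 0.0, 0.0]
ft_force: [0.3, 0.3, 0.0]
grip_width: 0.0426
grasp_force: 0.0
```

Run:
```python
from h import *
im,d=bot.camera('top'); P=cloud('top',d); cv2.imwrite('pics/t2.png',cv2.resize(im[90:320,90:450,::-1],None,fx=2,fy=2))
for y in(.098,.028,-.042):
    m=np.isfinite(P[...,2])&(P[...,2]>.118)&(P[...,2]<.16)&(np.hypot(P[...,0]-.655,P[...,1]-y)<.03)
    print(m.sum(),rect(P[m]) if m.sum()>3 else '',np.median(P[m][:,2]).round(3))
for r in bot.trace('clip1','top'):
    Q=P[r['pixels']]; Q=Q[Q[:,2]>.088]
    if len(Q)>5: print(r['uv'],im[r['pixels']].mean(0).astype(int),*rect(Q))
# pre-push point: 45 mm behind the pivot along box -x
a=np.radians(-8.5); print(501.5-45*np.cos(a),387.5-45*np.sin(a))
go(501.5-45*np.cos(a),388-45*np.sin(a),210,82)
```

```text
53 (array([651.5,  97.5]), array([20.7, 11.6]), 89.0) 0.135
51 (array([651.8,  26.9]), array([20.1, 12.4]), 84.9) 0.135
0  nan
[246.5, 192.8] [83 84 87] [650.8  96.2] [35.6 19.2] -6.7
[368.4, 276.1] [175 104  48] [ 420.4 -227.1] [22.9 11.1] 71.0
[358.3, 236.6] [ 50 129  70] [ 523.8 -195. ] [18.8 12.2] -58.7
[270.4, 190.2] [83 83 85] [590.5  23.5] [157.9  24.5] 4.8
456.99428614871374 394.1514235008325
shift [434.  -74.7  69.4] turn 7.1 | at [524.3 -40.6 279.7] phi 89.1 tilt [ 0.003 -0.    -1.   ] j [-0.08  0.3   0.02  1.29  0.    1.51] t 29.05 w 0.043 g 0.0
  return _methods._mean(a, axis=axis, dtype=dtype,
  ret = ret.dtype.type(ret / rcount)
```

View pics/t2.png

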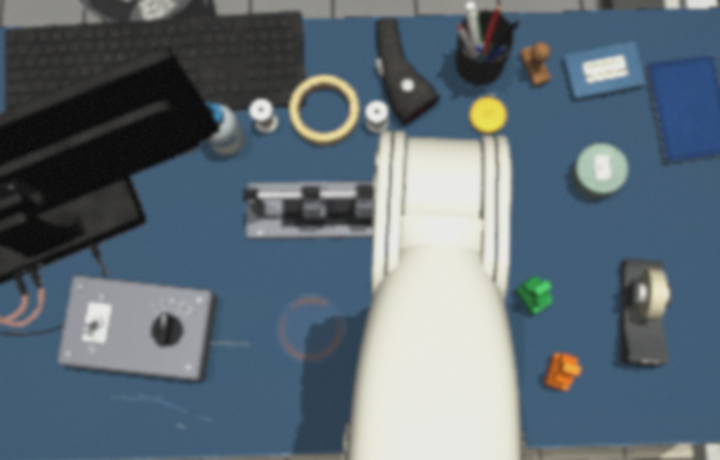

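Two hung clips show at (265,205) and (313,205), and the arm hides the third. I'll move over to the toggle with the gripper shut, then look again.

Request:
{"method": "step_arm", "body": {
  "rows": [
    [[50, -10, 0], 1],
    [[100, -20, 0], 2],
    [[150, -30, 0], 3],
    [[200, -40, 0], 4],
    [[250, -50, 0], 5],
    [[300, -60, 10], 6],
    [[350, -70, 30], 7],
    [[400, -75, 50], 7],
    [[434, -75, 69], 7],
    [[434, -75, 69], 7],
    [[434, -75, 69], 7]
  ],
  "claw": 1
}}

```text
clock: 30.42
eef_pos: [0.4564, 0.3949, 0.2093]
tool_rot: [0.754, 0.656, -0.0, 0.0]
ft_force: [0.3, -1.4, 0.6]
grip_width: 0.0001
grasp_force: 0.0
```

Run:
```python
from h import *
im,d=bot.camera('top'); P=cloud('top',d); cv2.imwrite('pics/t3.png',cv2.resize(im[140:300,100:440,::-1],None,fx=2.3,fy=2.3,interpolation=cv2.INTER_CUBIC))
for y in(.098,.028,-.042):
    m=np.isfinite(P[...,2])&(P[...,2]>.118)&(P[...,2]<.16)&(np.hypot(P[...,0]-.655,P[...,1]-y)<.03)
    print(m.sum(),rect(P[m]) if m.sum()>3 else '',np.median(P[m][:,2]).round(3))
for r in bot.trace('clip1','top'):
    Q=P[r['pixels']]; Q=Q[Q[:,2]>.05]
    if len(Q)>5: print(r['uv'],im[r['pixels']].mean(0).astype(int),*rect(Q))
im,d=bot.camera('wrist'); P=cloud('wrist',d)
m=np.isfinite(P[...,2])&(P[...,2]>.07)&(P[...,2]<.1)&(np.hypot(P[...,0]-.50,P[...,1]-.387)<.04)
Q=P[m];print(len(Q),Q.min(0).round(3),Q.max(0).round(3))
a=np.radians(-8.5)
go(501.5-45*np.cos(a),388-45*np.sin(a),137,82)
```

```text
53 (array([652. ,  97.4]), array([20.7, 12.2]), 89.5) 0.135
53 (array([651.5,  26.9]), array([20.4, 11.5]), 86.8) 0.135
56 (array([652.3, -42. ]), array([20.5, 12.8]), 89.8) 0.135
[272.6, 193.0] [90 92 95] [653.7  27.5] [43.6 29.7] -1.3
[297.7, 188.5] [87 89 91] [652.3 -43.5] [40.5 27.6] -2.6
[297.7, 278.6] [203 124  53] [413.  -47.2] [37.3 20.4] -31.6
[245.3, 192.2] [87 88 91] [655.   97.4] [43.7 29.3] 2.3
[358.2, 235.0] [ 52 134  72] [ 525.1 -194.8] [36.5 20.8] 37.7
[368.3, 271.8] [186 109  44] [ 422.7 -227.3] [37.1 21.4] -22.5
315 [0.483 0.386 0.07 ] [0.498 0.397 0.091]
shift [ 0.6  0.2 73.4] turn -0.0 | at [456.7 394.  210.4] phi 82.0 tilt [ 0.001  0.001 -1.   ] j [ 0.71  0.49  0.13  1.2  -0.    2.42] t 30.57 w 0.0003 g 0.0
```

View pics/t3.png

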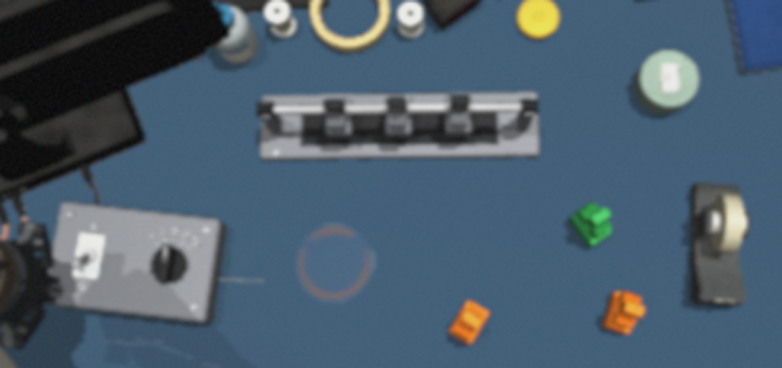

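All three clips hang at (335,118), (397,118) and (459,118). The dial points to three dots and no grey clip is left on the counter. Now I'll flip the toggle on.

Request:
{"method": "step_arm", "body": {
  "rows": [
    [[0, 0, 40], 0],
    [[0, 0, 73], 0],
    [[0, 0, 73], 0],
    [[0, 12, 73], 0],
    [[0, 24, 73], 0],
    [[0, 36, 73], 0],
    [[0, 37, 73], 0],
    [[0, 37, 73], 0]
  ]
}}

```text
clock: 31.58
eef_pos: [0.4933, 0.3901, 0.1379]
tool_rot: [0.754, 0.656, 0.001, -0.0]
ft_force: [-3.3, 1.2, 4.6]
grip_width: 0.0
grasp_force: 2.3
```

Request:
{"method": "step_arm", "body": {
  "rows": [
    [[0, -20, 0], 0],
    [[0, -30, 0], 0],
    [[0, -30, -40], 0],
    [[0, -30, -80], 0],
    [[0, -30, -80], 0]
  ]
}}

```text
clock: 32.2
eef_pos: [0.465, 0.3952, 0.2209]
tool_rot: [0.754, 0.656, 0.005, 0.0]
ft_force: [0.8, 0.4, -0.0]
grip_width: -0.0002
grasp_force: 0.0
```

Run:
```python
from h import *
im,d=bot.camera('wrist'); P=cloud('wrist',d); cv2.imwrite('pics/w4.png',im[:,:,::-1])
m=np.isfinite(P[...,2])&(P[...,2]>.07)&(P[...,2]<.1)&(np.hypot(P[...,0]-.50,P[...,1]-.387)<.04)
Q=P[m];print(len(Q),Q.min(0).round(3),Q.max(0).round(3))
im,d=bot.camera('top'); P=cloud('top',d)
for y in(.098,.028,-.042):
    m=np.isfinite(P[...,2])&(P[...,2]>.118)&(P[...,2]<.16)&(np.hypot(P[...,0]-.655,P[...,1]-y)<.03)
    print(m.sum(),rect(P[m]) if m.sum()>3 else '')
m=np.isfinite(P[...,2])&(P[...,2]>.072)&(P[...,2]<.09)&(np.hypot(P[...,0]-.4875,P[...,1]-.2935)<.03)
print('dial',rect(P[m]))
go(450,394,220,82)
```

```text
330 [0.502 0.382 0.07 ] [0.516 0.392 0.089]
51 (array([651.9,  97.5]), array([20.4, 10.9]), 89.5)
51 (array([651.7,  26.9]), array([20.5, 11.8]), -89.4)
56 (array([651.9, -42.1]), array([20.9, 12.9]), 85.3)
dial (array([488.2, 294.6]), array([41.5, 11.8]), -7.4)
shift [ -1.6 -13.2  -3.1] turn 0.0 | at [463.3 393.7 216.9] phi 82.0 tilt [ 0.001  0.001 -1.   ] j [ 0.7   0.5   0.16  1.23 -0.    2.41] t 32.3 w -0.0 g 0.0
```

View pics/w4.png

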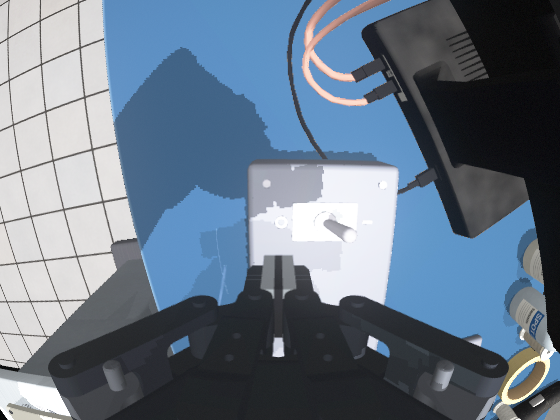

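The bat at (340,228) leans to the dash, so the toggle is on. The clips and dial are unchanged and the robot touches nothing.

```bash
python3 -c "
from workcell import bot
print(bot.job_done())"
```

```text
the job is handed in; nothing more can be done
None
```

I flipped the toggle off, hung all three grey clips on the bar, set the dial to three dots, flipped the toggle back on and handed the job in; no verdict came back.

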